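# Change the mount under the dial comparator

### The job

The green specimen mount has been measured: slide it out from under the comparator's sprung spindle without lifting it against the spindle, and stand it in the aluminium tray. Then slide the red mount from the tray in under the spindle, flat on the table and back against the two locating pins, so that the spindle's tip rests on it and the dial reads its height. Keep the mounts upright and leave the black mount and the other things on the bench where they are.

Things in the scene. Friction and masses are not known exactly. Their poses are not given: they have to be found in the camera images.
- comparator: Dial comparator stand, fixed: grey base x -68 to +100, y -65 to +65 mm; on it a steel table, top 50 mm above the bench, x -62 to +38, y -45 to +45 mm, open in front; 25 mm column at x +76 mm, whose arm holds a dial indicator over the table. Origin: on the bench under the spindle axis; +x to the back (column), y left, z up.
- table_spot (a point): Point on the table top (50 mm above the bench) on the spindle axis, where the centre of a mount's underside belongs; axes as comparator.
- pins (a point): Middle between the two locating pins, at table height: upright pins 8 mm thick, 12 mm high, 17.1 mm behind the spindle axis and 9.9 mm left and right of it. A mount pushed back against both stands exactly on the spindle axis.
- dial (a point): Centre of the round dial face, 59 mm in diameter, 218 mm above the bench and 14 mm in front of the spindle axis. Below it, 164 to 186 mm above the bench, is the arm's 22 mm round boss. A tool leaning back about 35 degrees, closing across y, can hold a mount below with the spindle between its fingers.
- contact_tip (a point): Lowest point of the indicator's domed steel contact (19 mm wide, dome radius 14 mm) at the end of a 5.6 mm thick spindle. It hangs 17.2 mm over the table when free, so a 19 mm mount slid under it lifts it 1.8 mm.
- spindle (a joint): Lift of the sprung indicator spindle in m: 0 at rest, 0.0018 with a mount under it, 0.010 at its upper end. It is pressed down with about 1 N.
- tray: Shallow aluminium tray fixed to the bench, 80 mm deep (its x) x 220 mm long (its y) with a 9 mm high rim, walls and floor 3 mm thick. Origin at the centre of its underside. Three places for mounts along its y, 65 mm apart; the place at its +y end (y about +65 mm) starts empty.
- green_mount: Green round specimen mount, 32 mm diameter, 19 mm high, about 28 g, metal specimen in its top face. Origin at the centre of its underside, z up. Starts under the spindle.
- red_mount: Red round specimen mount, same size and origin. Starts in the tray.
- black_mount: Black round specimen mount in the tray, same size and origin; to be left alone.
- bottle_red_cap: White bottle with red cap, 44 mm diameter, 125 mm high, standing left of the comparator; origin at the centre of its underside; to be left alone.
- loupe: Black loupe, 40 mm diameter, 38 mm high, standing right of the comparator; origin at the centre of its underside; to be left alone.
- marker: Marker pen, 142 mm long (its y), 13 mm thick, lying left of the comparator; origin at the middle of its underside; to be left alone.

How it is judged:
On the way, in this order (a step that is already met when the one before it is completed fails the run):
1. the green mount is out from under the spindle, which has dropped back to rest (horizontal distance between green_mount and table_spot above 0.028 m and value of joint spindle below 0.0006 m), for 0.1 s.
2. the red mount is under the spindle and lifts it (horizontal distance between red_mount and table_spot below 0.004 m and value of joint spindle above 0.001 m), for 0.2 s.
At the end, for the whole second after the job is handed in: The red mount stands flat on the comparator table against the two pins, its centre within 3 mm of the spindle axis, with the spindle's tip resting on it (spindle lifted 1 to 3 mm); the green mount stands flat on the floor of the tray; both are at rest (horizontal distance between red_mount and table_spot below 0.003 m and z of red_mount in the frame of table_spot below 0.0015 m and angle between each of red_mount, green_mount's own z axis and vertical below 0.05 rad and value of joint spindle between 0.001 and 0.003 m and x of green_mount in the frame of tray between -0.024 and 0.024 m and y of green_mount in the frame of tray between -0.094 and 0.094 m and z of green_mount in the frame of tray below 0.006 m and linear speed of each of red_mount, green_mount below 0.01 m/s); the robot touches nothing.
It fails at once if the spindle is driven up more than 5 mm (a mount lifted against it) (value of joint spindle above 0.005 m).
It fails at once if the red or the green mount is tipped by more than 30 degrees (angle between any of red_mount, green_mount's own z axis and vertical above 0.52 rad).
It fails at once if the black mount is moved by more than 15 mm (distance of black_mount from where it was at the start of the episode above 0.015 m).
It fails at once if the bottle, the loupe or the marker is moved by more than 20 mm (distance of any of bottle_red_cap, loupe, marker from where it was at the start of the episode above 0.02 m).
It also fails if it takes over 58 s, if anything falls off the work surface, if the arm or the gripper's body presses on something with over 40 N, if the wrist force passes 120 N, or if a joint passes its speed limit or range.

### The arm

A 6-joint arm with a two-finger parallel gripper is mounted at the origin on a cart in front of the work surface, level with it; the furniture and walls round the work are solid. World frame = base frame: x ahead of the robot, y to its left, z up, the work surface at z = 0. Lengths are in m, angles in rad, forces in N, time in s.
With the tool pointing down it reaches from about 0.375 to 0.9 m from the base axis. Payload 3.1 kg.
Tool frame: the origin (TCP) lies on the centre line of the jaws, within the pads' length; the fingertips stand 19 mm ahead of it and the grasp point (between the pads) is the TCP; z points along the fingers, y is the line along which they close (so a half turn about z gives the same grasp; the last joint's range is limited). The gripper opens to 85 mm and grips with 20 to 120 N. Pads are 22 mm wide; open, the fingers measure 114 mm over their backs; the gripper's body (76 mm by 85 mm) begins 54 mm behind the grasp point. The pads swing forward as they close: fully open they stand 13 mm farther back than shut.
Start: joints at [-1.373, 0.527, 1.433, -0, 1.181, -0.178], TCP at [0.23, -0.581, 0.25] pointing down, gripper open.
Joint ranges: [-3.08, 3.08], [-0.75, 2.2], [0.22, 2.44], [-1.43, 4.57], [0, 2.65], [-2.85, 2.85]. Speed limits (rad/s): [2.79, 2.79, 3.14, 3.14, 3.14, 3.14].

### API

Orientations are given as a unit quaternion [x, y, z, w].
In Python, from station import manip, cams, sign_off gives the robot as it stands.
- The arm moves only by the tool carry_out, never from a script. Its argument "targets" is a list that holds one entry, the list of rows, each a list of 7 numbers: the shift along the tool's x, y, z in cm, then the turn, a rotation vector about the tool's x, y, z in degrees, then the finger opening in cm, from 0 to 8.54. A call has 1 to 12 rows; each row is the pose to reach, as a shift and turn from the pose commanded when the call began, along the tool's axes at that moment; what a row does not reach only later rows make up. A row lasts 1/12 s, in which the tool goes at most 41.7 mm and 7.16 degrees, less where a joint would pass 70% of its speed; a pose out of reach is approached as far as the arm can. A call with a gripper value outside its range is refused whole. The fingers move at their own pace and stop on an object; "force" is the grip in N (left out, the last holds). Time passes only in rows, so rows that repeat a pose let the fingers close. It gives the time, the measured TCP pose, the force, the opening and the grip force at its end, in the units of the state.
- manip.sense(): the state, without advancing time (a new reading comes with each control period).
- cams.snapshot(name): name is "scene" or "top"; returns the picture (420x560x3 uint8, red, green, blue); there is no depth.
- cams.camera_info(name): a dict with "K" (3x3 intrinsics, pixels), "k1" (the pictures are not rectified: a ray, as slopes to the right and down, at radius r is drawn at 1 + k1 r^2 times it, then the intrinsics apply), "T" (4x4, takes a point from camera to world coordinates). Camera axes: x right, y down, z forward; pixel columns grow to the right and rows downward; lengths in m; the calibration is good to about 2 mm. A picture is of the moment at which its call begins. camera_info takes no time and is no camera call.
- sign_off(): hands the job in; it is judged then, once.
The state is a dict: "t": time; "q": joint angles; "qd": joint speeds; "tau": joint torques, N m; "tcp_pos": TCP position; "tool_rot": TCP orientation; "force": force on the tool from outside, world axes, zero at the start; "ft_torque": the same for the moment, N m; "finger_gap": opening from 0.0 (shut) to 1.0 (fully open); "gripper_force": force on a finger pad.
Only numpy, scipy, OpenCV 4.12 (cv2) and the standard library are available. Lean on these libraries where they do the work, as an engineer would, in place of code of your own. Each camera call takes 0.05 s, during which the arm holds its last target. There are 200 camera calls.

## Working session

There is one attempt and no reset: what is moved stays moved. The work goes in short steps, Python scripts to look and compute and a tool call to move; the robot and the scene stay as the last step left them, time stands still between calls to the robot, and variables do not carry over. Pictures are saved under pics/ and viewed, at most 12 in all, crops included, and the job is handed in when it is done.

Besides the shell and the picture viewer there is one more tool, called after "Call:" by a JSON object that holds its "name" and its "arguments", one argument or row to a line. carry_out: Moves the arm, as the interface text tells. Its arguments: {"type":"object","properties":{"targets":{"type":"array"},"force":{"type":"number"}},"required":["targets"]}

```bash
mkdir -p pics; ls
python3 - <<'E'
from station import manip,cams
import cv2,numpy as np
np.set_printoptions(precision=4,suppress=True)
for n in("scene","top"):
    im=cams.snapshot(n); cv2.imwrite(f"pics/{n}0.png",im[:,:,::-1]); c=cams.camera_info(n); print(n,c)
print(manip.sense())
E
```

```text
pics
scene {'K': array([[410.0453,   0.    , 280.1832],
       [  0.    , 410.0453, 208.8686],
       [  0.    ,   0.    ,   1.    ]]), 'k1': -0.02460201242129553, 'T': array([[-0.7423, -0.4935,  0.4533,  0.0695],
       [-0.6699,  0.5622, -0.485 ,  0.4494],
       [-0.0155, -0.6636, -0.7479,  0.9383],
       [ 0.    ,  0.    ,  0.    ,  1.    ]])}
top {'K': array([[428.9447,   0.    , 277.5752],
       [  0.    , 428.9447, 209.2411],
       [  0.    ,   0.    ,   1.    ]]), 'k1': -0.08120559341426825, 'T': array([[-0.0016, -0.9953,  0.0968,  0.4613],
       [-1.    ,  0.0023,  0.008 , -0.0595],
       [-0.0082, -0.0967, -0.9953,  1.116 ],
       [ 0.    ,  0.    ,  0.    ,  1.    ]])}
{'t': 0.1, 'q': array([-1.3725,  0.5284,  1.4338, -0.    ,  1.1814, -0.1785]), 'qd': array([-0.    , -0.0005, -0.0016,  0.0002,  0.0004,  0.0005]), 'tau': array([ -0.0003, -44.3304, -17.8586,  -0.0002,   0.0039,   0.    ]), 'tcp_pos': array([ 0.2299, -0.5805,  0.2494]), 'tool_rot': array([ 0.9823,  0.1873, -0.    , -0.001 ]), 'force': array([-0.2507, -0.1232,  0.1121]), 'ft_torque': array([0.0165, 0.015 , 0.0439]), 'gripper_force': 0.0, 'finger_gap': 1.0048531766393436}
```

View pics/scene0.png

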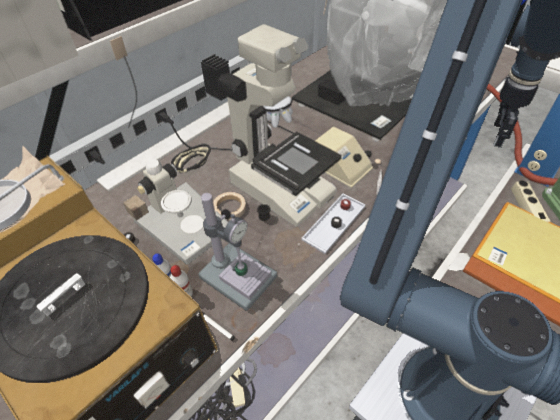

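View pics/top0.png

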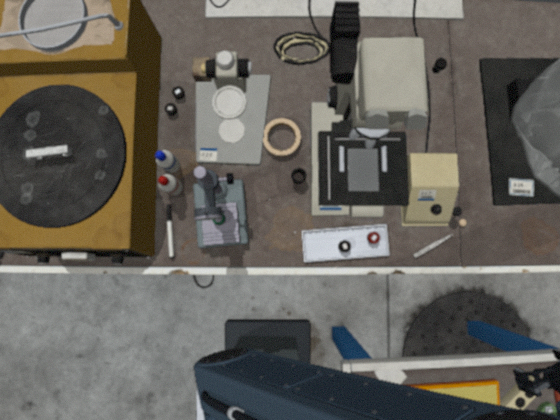

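The scene picture shows the comparator at about (238,255) with the green mount at (241,268), and the tray at (335,222) with red at (345,204) and black at (336,222). In the top picture the comparator is at (220,210), and the tray is at (346,243) with red at (374,238) and black at (345,245). The empty place is on the left. Next I'll enlarge these areas.

```bash
cat > h.py <<'E'
import cv2,numpy as np
from station import manip,cams
from scipy.spatial.transform import Rotation as R
np.set_printoptions(precision=4,suppress=True)
def ray(n,px):
    c=cams.camera_info(n);K,k,T=c["K"],c["k1"],c["T"]
    d=np.array([(px[0]-K[0,2])/K[0,0],(px[1]-K[1,2])/K[1,1]]);u=d.copy()
    for _ in range(20):u=d/(1+k*(u@u))
    return T[:3,3],T[:3,:3]@np.r_[u,1]
def plane(n,px,z):
    o,d=ray(n,px);return o+d*(z-o[2])/d[2]
def proj(n,p):
    c=cams.camera_info(n);T=c["T"];q=T[:3,:3].T@(np.asarray(p)-T[:3,3]);u=q[:2]/q[2];u=u*(1+c["k1"]*(u@u))
    return u@np.diag(np.diag(c["K"])[:2])+c["K"][:2,2]
def tri(pa,pb):
    A=[];b=[]
    for n,p in(("scene",pa),("top",pb)):
        o,d=ray(n,p);d=d/np.linalg.norm(d);M=np.eye(3)-np.outer(d,d);A.append(M);b.append(M@o)
    return np.linalg.lstsq(np.vstack(A),np.hstack(b),rcond=None)[0]
E
python3 - <<'E'
from h import *
s=cv2.imread("pics/scene0.png");t=cv2.imread("pics/top0.png")
z=lambda im,x,y,w,h,f:cv2.resize(im[y:y+h,x:x+w],None,fx=f,fy=f,interpolation=cv2.INTER_CUBIC)
cv2.imwrite("pics/c1.png",np.hstack([z(s,190,180,100,150,4),z(t,180,155,80,120,5)]))
cv2.imwrite("pics/c2.png",np.vstack([z(s,290,180,100,75,4)[:, :400],z(t,295,215,100,60,4)]))
for n,im in(("scene",s),("top",t)):
    hsv=cv2.cvtColor(im,cv2.COLOR_BGR2HSV)
    for nm,lo,hi in(("g",(60,70,30),(95,255,255)),("r",(0,120,50),(8,255,255)),("r2",(172,100,40),(180,255,255))):
        m=cv2.inRange(hsv,lo,hi);N,_,st,ce=cv2.connectedComponentsWithStats(m)
        print(n,nm,[(st[i].tolist(),ce[i].round(1).tolist()) for i in range(1,N) if st[i,4]>12 and 150<ce[i][0]<400 and 120<ce[i][1]<300])
E
```

```text
scene g [([235, 265, 12, 10, 59], [240.6, 270.7])]
scene r [([342, 201, 8, 8, 32], [345.2, 205.3]), ([171, 265, 10, 11, 84], [175.3, 270.3])]
scene r2 []
top g [([213, 216, 12, 8, 32], [219.9, 220.5])]
top r [([158, 176, 10, 9, 58], [162.3, 179.8]), ([368, 233, 11, 10, 36], [372.2, 238.2])]
top r2 []
```

View pics/c1.png

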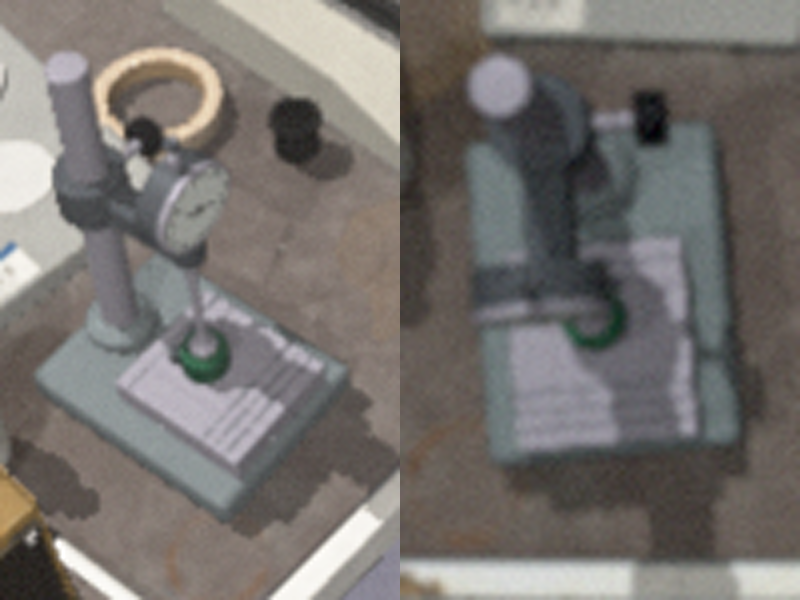

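View pics/c2.png

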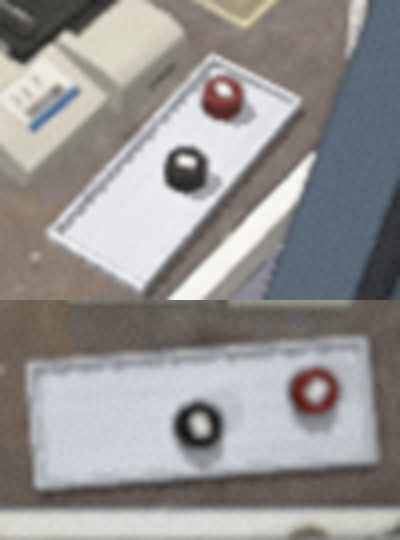

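The left crop (scene) shows the table top's front-left corner at (240,470) and its front-right at (328,370). The right crop (top) has front-left at (517,445), front-right at (697,435) and back-right at (680,240). The second picture shows the tray corners, with red and black on its right and middle places. Now I'll turn these into positions.

Run:
```python
from h import *
S1=lambda x,y:(190+(x+.5)/4-.5,180+(y+.5)/4-.5); T1=lambda x,y:(180+(x-400+.5)/5-.5,155+(y+.5)/5-.5)
S2=lambda x,y:(290+(x+.5)/4-.5,180+(y+.5)/4-.5); T2=lambda x,y:(295+(x+.5)/4-.5,215+(y-300+.5)/4-.5)
loc=np.array([[-.062,.045],[-.062,-.045],[.038,-.045],[.038,.045]])
def fit(L,P):
    a,b=L.mean(0),P.mean(0);u,s,v=np.linalg.svd((L-a).T@(P-b));Rm=(u@v).T
    return b-Rm@a,np.degrees(np.arctan2(Rm[1,0],Rm[0,0])),np.abs((Rm@(L-a).T).T+b-P).max()
Pt=np.array([plane("top",T1(*p),.05)[:2] for p in((517,445),(697,435),(680,240))])
Ps=np.array([plane("scene",S1(*p),.05)[:2] for p in((240,470),(328,370),(200,285),(118,383))])
print("table top",Pt,fit(loc[:3],Pt));print("table scene",Ps,fit(loc,Ps))
print("green scene z~.06",plane("scene",S1(204,357),.059),"top",plane("top",T1(595,318),.062))
tl=np.array([[.04,.11],[.04,-.11],[-.04,-.11],[-.04,.11]])
Pt=np.array([plane("top",T2(*p),.009)[:2] for p in((28,362),(362,338),(380,462),(36,490))])
Ps=np.array([plane("scene",S2(*p),.009)[:2] for p in((48,232),(212,53),(300,100),(143,292))])
print("tray top",fit(tl,Pt));print("tray scene",fit(tl,Ps))
for nm,a,b in(("red",(222,97),(316,391)),("blk",(186,169),(199,425))):
    print(nm,plane("scene",S2(*a),.0125),plane("top",T2(*b),.0125),tri(S2(*a),T2(*b)))
# dial, contact
print("dial rim bottom z",)
for nm,p,n in(("capL",(165,178),"top"),("loupe",(298,176),"top")): print(nm,plane(n,p,.038 if nm=="loupe" else .125))
print("marker ends",plane("top",(168,208),.0065),plane("top",(171,256),.0065))
```

```text
table top [[0.4794 0.1348]
 [0.4844 0.045 ]
 [0.5818 0.0542]] (array([0.5427, 0.095 ]), np.float64(4.084478862534808), np.float64(0.001998592182734238))
table scene [[0.4711 0.1361]
 [0.4798 0.0479]
 [0.5888 0.0556]
 [0.5731 0.1436]] (array([0.5401, 0.097 ]), np.float64(5.72846361204326), np.float64(0.006393499995070995))
green scene z~.06 [0.5413 0.0971 0.059 ] top [0.5418 0.0947 0.062 ]
tray top (array([ 0.4814, -0.2246]), np.float64(4.258933891233551), np.float64(0.001971025252098746))
tray scene (array([ 0.4813, -0.2239]), np.float64(4.607438696668884), np.float64(0.002101541070118007))
red [ 0.4956 -0.2964  0.0125] [ 0.4952 -0.2979  0.0125] [ 0.4957 -0.2978  0.0113]
blk [ 0.4732 -0.2212  0.0125] [ 0.4736 -0.222   0.0125] [ 0.4737 -0.2221  0.0113]
dial rim bottom z
capL [0.6322 0.2137 0.125 ]
loupe [ 0.6509 -0.103   0.038 ]
marker ends [0.5731 0.2364 0.0065] [0.448  0.2259 0.0065]
```

```bash
cat >> h.py <<'E'
C=np.array([.5415,.0958]);YAW=np.radians(4.6);LEAN=np.radians(35)
cx=np.array([np.cos(YAW),np.sin(YAW),0]);cy=np.array([-cx[1],cx[0],0]);zz=np.array([0,0,1.])
_z=np.sin(LEAN)*cx-np.cos(LEAN)*zz;_y=-cy
RT=np.c_[np.cross(_y,_z),_y,_z]
def W(x,y,z): return np.r_[C,0]+cx*x+cy*y+zz*z
def rel(pos,Rm=RT):
    s=manip.sense();R0=R.from_quat(s["tool_rot"])
    print("shift cm",R0.inv().apply(pos-s["tcp_pos"])*100,"rot deg",np.degrees((R0.inv()*R.from_matrix(Rm)).as_rotvec()))
def comp():
    s=manip.sense();d=s["tcp_pos"]-np.r_[C,0];Rr=R.from_quat(s["tool_rot"])
    print("t",s["t"],"tcp",s["tcp_pos"],"comp mm",1000*np.array([d@cx,d@cy,d[2]]),"F",s["force"],"rot err",np.degrees((Rr.inv()*R.from_matrix(RT)).as_rotvec()),"gap mm",85.4*s["finger_gap"],"gf",s["gripper_force"])
E
python3 - <<'E'
from h import *
rel(W(-.070,0,.170)); rel(W(-.011,0,.074)); print(RT)
E
```

```text
shift cm [ 47.1648 -53.4544   8.0621] rot deg [-5.2979 34.7367 16.4203]
shift cm [ 52.804  -51.712   17.6607] rot deg [-5.2979 34.7367 16.4203]
[[ 0.8165  0.0802  0.5717]
 [ 0.0657 -0.9968  0.046 ]
 [ 0.5736 -0.     -0.8192]]
```

Call:
{"name": "carry_out", "arguments": {
  "targets": [
    [[4,-4.5,0,0,0,0,8.5],[8,-9,0.5,0,3,0,8],[12,-13.5,1.5,-1,7,3,5],[15.7,-17.8,2.5,-1.6,11,5,5],[18.9,-21.4,3.2,-2.2,14,6.8,5],[22,-25,4,-2.8,18,8.5,5],[25.1,-28.5,4.5,-3.3,22,10,5],[28.3,-32,5,-4,26,12,5],[31.4,-35.6,5.5,-4.5,29.5,14,5],[34.6,-39.2,6,-5.3,33,16,5],[37.7,-42.7,6.5,-5.3,34.7,16.4,5],[40.9,-46.3,7,-5.3,34.7,16.4,5]]
  ],
  "force": 25
}}

```text
t: 1.1
tcp_pos: [0.3934, -0.1319, 0.1955]
tool_rot: [0.953, 0.036, 0.3, -0.01]
force: [3.0, -0.9, 1.2]
finger_gap: 0.585
gripper_force: 0.0
```

Run:
```python
from h import *
comp(); rel(W(-.070,0,.170))
```

```text
t 1.1 tcp [ 0.3934 -0.1319  0.1955] comp mm [-165.8476 -215.0825  195.4896] F [ 2.9968 -0.8714  1.1682] rot err [ 0.2957  0.0437 -0.1806] gap mm 49.93209128791974 gf 0.0
shift cm [  6.3272 -21.5671   7.4696] rot deg [ 0.2957  0.0437 -0.1806]
```

Call:
{"name": "carry_out", "arguments": {
  "targets": [
    [[0.8,-3.5,1,0,0,0,5],[1.7,-7,2,0,0,0,5],[2.5,-10,3,0,0,0,5],[3.4,-13,4,0,0,0,5],[4.2,-15.5,5,0,0,0,5],[5,-18,6,0,0,0,5],[5.5,-20,7,0,0,0,5],[6,-21,7.4,0,0,0,5],[6,-21,7.4,0,0,0,5],[6,-21,7.4,0,0,0,5]]
  ]
}}

```text
t: 1.93
tcp_pos: [0.4682, 0.0861, 0.1691]
tool_rot: [0.953, 0.04, 0.3, -0.011]
force: [-0.8, -0.1, 0.2]
finger_gap: 0.586
gripper_force: 0.0
```

Run:
```python
from h import *
comp(); rel(W(-.011,0,.074))
s=cams.snapshot("scene")[:,:,::-1];t=cams.snapshot("top")[:,:,::-1]
z=lambda im,x,y,w,h,f:cv2.resize(im[y:y+h,x:x+w],None,fx=f,fy=f,interpolation=cv2.INTER_CUBIC)
cv2.imwrite("pics/c3.png",np.hstack([z(s,190,180,100,150,4),z(t,180,155,80,120,5)]))
print(proj("scene",manip.sense()["tcp_pos"]))
```

```text
t 1.9333 tcp [0.4682 0.0861 0.1691] comp mm [-73.8809  -3.807  169.0787] F [-0.8393 -0.0673  0.1895] rot err [0.0307 0.0434 0.1883] gap mm 50.03931255110857 gf 0.0
shift cm [-0.2927 -0.3878 11.3951] rot deg [0.0307 0.0434 0.1883]
[262.7996 256.7441]
```

View pics/c3.png

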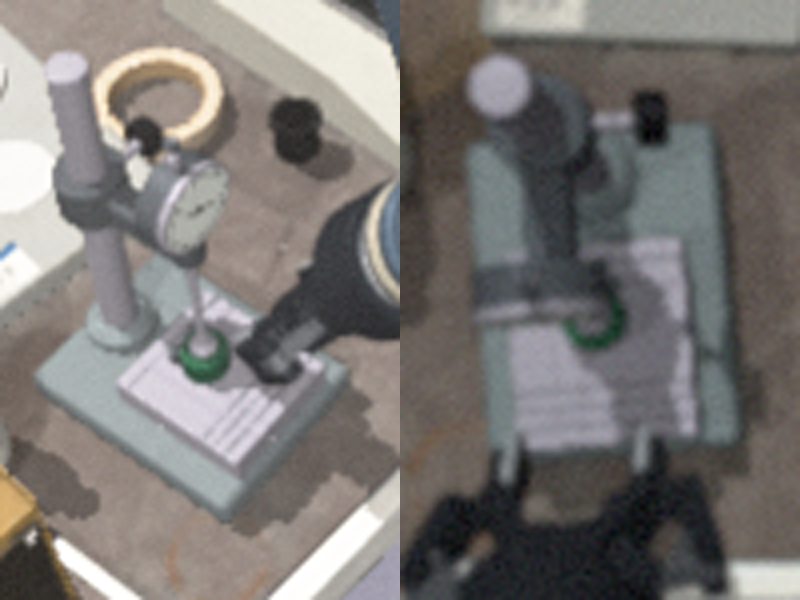

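The fingers stand in front of the spindle and open towards it. In the top crop the tips are at about (513,430) and (643,425), and the mount is still at (595,318). I'll check that the tips line up with the camera before going in.

Run:
```python
from h import *
s=manip.sense();Rr=R.from_quat(s["tool_rot"]).as_matrix()
for k in(.010,.014,.019):
    p=s["tcp_pos"]+Rr[:,2]*k; print(k,p,[proj("top",p+Rr[:,1]*a) for a in(-.027,0,.027)])
print(proj("top",np.r_[C,.069]),proj("top",np.r_[C,.05]))
```

```text
0.01 [0.4735 0.0853 0.1609] [array([204.0204, 246.3764]), array([216.0446, 245.4117]), array([228.0954, 244.4407])]
0.014 [0.4758 0.0855 0.1577] [array([204.2171, 245.3685]), array([216.1983, 244.4063]), array([228.2058, 243.438 ])]
0.019 [0.4786 0.0857 0.1536] [array([204.4611, 244.1187]), array([216.389 , 243.1597]), array([228.3429, 242.1948])]
[217.7402 218.1142] [218.857  218.6935]
```

Call:
{"name": "carry_out", "arguments": {
  "targets": [
    [[-0.1,-0.28,2,0,0,0,4.8],[-0.2,-0.28,4,0,0,0,4.8],[-0.3,-0.28,6,0,0,0,4.8],[-0.3,-0.28,7.5,0,0,0,4.8],[-0.3,-0.28,9,0,0,0,4.8],[-0.3,-0.28,10,0,0,0,4.8],[-0.3,-0.28,10.7,0,0,0,4.8],[-0.3,-0.28,11.2,0,0,0,4.8],[-0.3,-0.28,11.4,0,0,0,4.8],[-0.3,-0.28,11.4,0,0,0,4.8]]
  ]
}}

```text
t: 2.87
tcp_pos: [0.5307, 0.0928, 0.0742]
tool_rot: [0.953, 0.039, 0.3, -0.011]
force: [0.3, -0.2, 0.4]
finger_gap: 0.561
gripper_force: 0.0
```

Run:
```python
from h import *
comp(); 
s=cams.snapshot("scene")[:,:,::-1];t=cams.snapshot("top")[:,:,::-1]
z=lambda im,x,y,w,h,f:cv2.resize(im[y:y+h,x:x+w],None,fx=f,fy=f,interpolation=cv2.INTER_CUBIC)
cv2.imwrite("pics/c4.png",np.hstack([z(s,210,210,66,90,6),z(t,190,175,66,90,6)]))
```

```text
t 2.8667 tcp [0.5307 0.0928 0.0742] comp mm [-11.0037  -2.1513  74.1665] F [ 0.3287 -0.1987  0.4122] rot err [0.1041 0.0212 0.0659] gap mm 47.88016328146323 gf 0.0
```

View pics/c4.png

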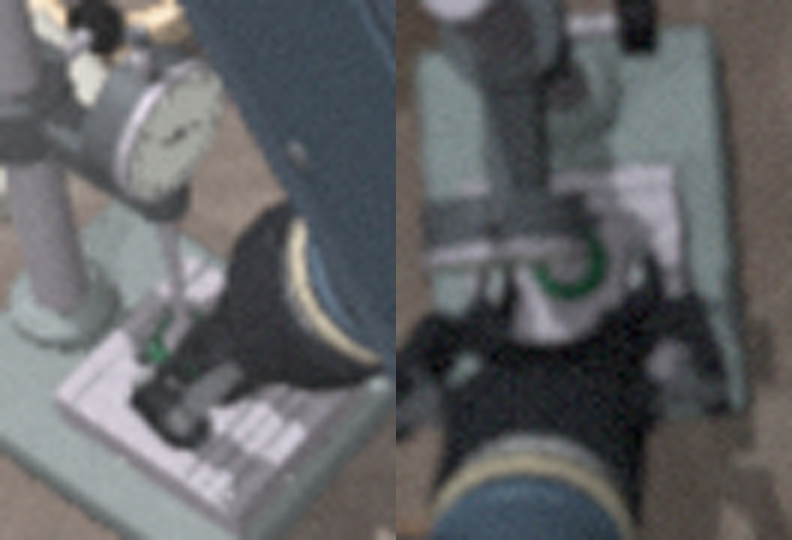

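The mount at (572,262) sits midway between the fingers, which are at 513 and 638. I'll close on it.

Call:
{"name": "carry_out", "arguments": {
  "targets": [
    [[0,0,0.2,0,0,0,4.2],[0,0,0.2,0,0,0,3.6],[0,0,0.2,0,0,0,3.3],[0,0,0.2,0,0,0,2.8],[0,0,0.2,0,0,0,2.8],[0,0,0.2,0,0,0,2.8],[0,0,0.2,0,0,0,2.8]]
  ],
  "force": 25
}}

```text
t: 3.55
tcp_pos: [0.5318, 0.0936, 0.073]
tool_rot: [0.953, 0.039, 0.301, -0.011]
force: [-1.5, 2.9, 6.0]
finger_gap: 0.356
gripper_force: 24.6
```

Run:
```python
from h import *
comp();
```

```text
t 3.55 tcp [0.5318 0.0936 0.073 ] comp mm [-9.8776 -1.4453 73.0445] F [-1.4744  2.8742  6.0348] rot err [ 0.0563 -0.0503  0.1462] gap mm 30.414894507735266 gf 24.644072949886322
```

Call:
{"name": "carry_out", "arguments": {
  "targets": [
    [[-0.4,0,-0.3,0,0,0,2.8],[-0.9,0,-0.65,0,0,0,2.8],[-1.5,0,-1.07,0,0,0,2.8],[-2.1,0,-1.49,0,0,0,2.8],[-2.7,0,-1.91,0,0,0,2.8],[-3.3,0,-2.33,0,0,0,2.8],[-3.7,0,-2.61,0,0,0,2.8],[-3.7,0,-2.61,0,0,0,2.8],[-3.7,0,-2.61,0,0,0,2.8]]
  ]
}}

```text
t: 4.3
tcp_pos: [0.4856, 0.0893, 0.073]
tool_rot: [0.953, 0.038, 0.3, -0.011]
force: [-1.2, -1.1, 8.5]
finger_gap: 0.354
gripper_force: 25.6
```

Run:
```python
from h import *
comp()
tray=np.array([.4814,-.2243,0]);a=np.radians(4.4);p=tray+.065*np.array([-np.sin(a),np.cos(a),0])
print(p); s=manip.sense()
# current mount centre guess: comp (-45,0) ; tcp offset relative to mount
off=s["tcp_pos"]-W(-.0455,-.001,.050);print("off",off)
rel(p+off+[0,0,.003]); rel(p+off+[0,0,.06]);rel(s["tcp_pos"]+[0,0,.05])
```

```text
t 4.3 tcp [0.4856 0.0893 0.073 ] comp mm [-56.2386  -1.9774  73.0328] F [-1.1744 -1.1429  8.5474] rot err [0.1085 0.0371 0.0351] gap mm 30.22643277956702 gf 25.6198051571846
[ 0.4764 -0.1595  0.    ]
off [-0.0106 -0.0018  0.023 ]
shift cm [-5.9744 24.8183  1.6151] rot deg [0.1085 0.0371 0.0351]
shift cm [-2.7081 24.8291 -3.0562] rot deg [0.1085 0.0371 0.0351]
shift cm [ 2.8652  0.0095 -4.0976] rot deg [0.1085 0.0371 0.0351]
```

Call:
{"name": "carry_out", "arguments": {
  "targets": [
    [[0.5,0,-0.7,0,0,0,2.8],[1.2,0,-1.7,0,0,0,2.8],[2,0,-2.9,0,0,0,2.8],[2.8,0,-4,0,0,0,2.8],[1.8,2.5,-4,0,0,0,2.8],[0.6,5.5,-3.8,0,0,0,2.8],[-0.6,8.5,-3.6,0,0,0,2.8],[-1.4,11.5,-3.4,0,0,0,2.8],[-2,14.5,-3.2,0,0,0,2.8],[-2.4,17.5,-3.1,0,0,0,2.8],[-2.7,20,-3,0,0,0,2.8],[-2.7,21,-3,0,0,0,2.8]]
  ]
}}

```text
t: 5.3
tcp_pos: [0.4631, -0.1265, 0.0805]
tool_rot: [0.954, 0.036, 0.298, -0.011]
force: [-0.7, 0.1, -0.1]
finger_gap: 0.357
gripper_force: 24.9
```

Run:
```python
from h import *
comp()
p=np.array([.4764,-.1595,0]);off=np.array([-.0106,-.0018,.023])
rel(p+off+[0,0,.06]);rel(p+off+[0,0,.003])
s=cams.snapshot("scene")[:,:,::-1];t=cams.snapshot("top")[:,:,::-1]
z=lambda im,x,y,w,h,f:cv2.resize(im[y:y+h,x:x+w],None,fx=f,fy=f,interpolation=cv2.INTER_CUBIC)
cv2.imwrite("pics/c5.png",np.hstack([z(s,205,160,160,120,2.5),z(t,200,170,160,120,2.5)]))
```

```text
t 5.3 tcp [ 0.4631 -0.1265  0.0805] comp mm [ -95.9691 -215.2838   80.5215] F [-0.6836  0.1461 -0.0689] rot err [ 0.2242  0.2628 -0.201 ] gap mm 30.48350051488507 gf 24.947115182876587
shift cm [ 0.1448  3.492  -0.1961] rot deg [ 0.2242  0.2628 -0.201 ]
shift cm [-3.1032  3.4851  4.488 ] rot deg [ 0.2242  0.2628 -0.201 ]
```

View pics/c5.png

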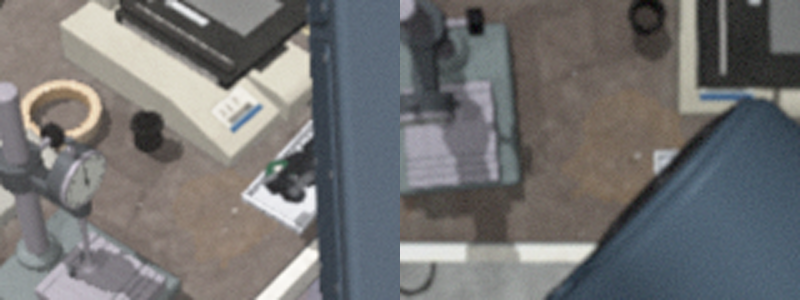

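The green mount is in the jaws (left crop, 277,167). The table under the spindle is empty. I'll go on to the empty place and lower it.

Call:
{"name": "carry_out", "arguments": {
  "targets": [
    [[0.1,1.7,-0.2,0,0,0,2.8],[0.1,3.4,-0.2,0,0,0,2.8],[0.1,3.4,-0.2,0,0,0,2.8],[-0.6,3.4,0.8,0,0,0,2.8],[-1.4,3.4,2,0,0,0,2.8],[-2.1,3.4,3,0,0,0,2.8],[-2.5,3.4,3.6,0,0,0,2.8],[-2.8,3.4,4.05,0,0,0,2.8],[-2.95,3.4,4.27,0,0,0,2.8],[-2.95,3.4,4.27,0,0,0,2.8]]
  ]
}}

```text
t: 6.23
tcp_pos: [0.4669, -0.1555, 0.0298]
tool_rot: [0.953, 0.039, 0.299, -0.012]
force: [0.1, -0.3, -0.1]
finger_gap: 0.352
gripper_force: 25.0
```

Run:
```python
from h import *
comp()
p=np.array([.4764,-.1595,0]);off=np.array([-.0106,-.0018,.023])
rel(p+off+[0,0,.003])
```

```text
t 6.2333 tcp [ 0.4669 -0.1555  0.0298] comp mm [ -94.5322 -244.4689   29.7966] F [ 0.1148 -0.2829 -0.0746] rot err [-0.0356  0.1309  0.0859] gap mm 30.089971728780657 gf 24.95038479566574
shift cm [-0.3445  0.5728  0.2229] rot deg [-0.0356  0.1309  0.0859]
```

Call:
{"name": "carry_out", "arguments": {
  "targets": [
    [[-0.06,0.2,0.08,0,0,0,2.8],[-0.12,0.2,0.16,0,0,0,2.8],[-0.17,0.2,0.24,0,0,0,2.8],[-0.2,0.2,0.28,0,0,0,2.8],[-0.2,0.2,0.28,0,0,0,2.8]]
  ]
}}

```text
t: 6.65
tcp_pos: [0.4677, -0.1591, 0.0271]
tool_rot: [0.953, 0.039, 0.3, -0.011]
force: [1.2, 0.7, -0.5]
finger_gap: 0.356
gripper_force: 25.0
```

Call:
{"name": "carry_out", "arguments": {
  "targets": [
    [[-0.05,0,0.07,0,0,0,2.8],[-0.08,0,0.12,0,0,0,2.8],[-0.1,0,0.15,0,0,0,2.8],[-0.1,0,0.15,0,0,0,2.8]]
  ]
}}

```text
t: 6.98
tcp_pos: [0.4677, -0.1591, 0.026]
tool_rot: [0.953, 0.038, 0.301, -0.011]
force: [-3.2, -1.4, 6.9]
finger_gap: 0.357
gripper_force: 25.7
```

Call:
{"name": "carry_out", "arguments": {
  "targets": [
    [[0,0,0,0,0,0,3.4],[0,0,0,0,0,0,4],[0,0,0,0,0,0,4.5],[0,0,-0.3,0,0,0,4.5],[0,0,-1,0,0,0,4.5],[0,0,-2.5,0,0,0,4.5],[0,0,-4.5,0,0,0,4.5],[0,0,-6.5,0,0,0,4.5],[0,0,-8,0,0,0,4.5],[0,2,-8,0,0,0,4.5],[0,4,-8,0,0,0,4.5],[0,4,-8,0,0,0,4.5]]
  ]
}}

```text
t: 7.98
tcp_pos: [0.4261, -0.2071, 0.0917]
tool_rot: [0.953, 0.038, 0.302, -0.008]
force: [0.6, -0.6, -0.0]
finger_gap: 0.524
gripper_force: 0.0
```

Run:
```python
from h import *
comp()
r=np.array([.4954,-.2977,0]);
rel(r+[-.0066,-.001,.075]);rel(r+[-.0066,-.001,.0345])
```

```text
t 7.9833 tcp [ 0.4261 -0.2071  0.0917] comp mm [-139.3476 -292.6665   91.6531] F [ 0.6377 -0.602  -0.0397] rot err [ 0.4901 -0.1133  0.1097] gap mm 44.75913485386012 gf 0.0
shift cm [3.5374 9.6013 4.6184] rot deg [ 0.4901 -0.1133  0.1097]
shift cm [1.2079 9.5685 7.9312] rot deg [ 0.4901 -0.1133  0.1097]
```

Call:
{"name": "carry_out", "arguments": {
  "targets": [
    [[0.6,3,0.4,0,0,0,4.5],[1.3,6,1.2,0,0,0,4.5],[2.2,8.5,2.6,0,0,0,4.5],[3,9.6,3.8,0.2,0,0,4.5],[3.5,9.6,4.6,0.4,0,0,4.5],[3.5,9.6,4.6,0.4,0,0,4.5],[3.5,9.6,4.6,0.4,0,0,4.5]]
  ]
}}

```text
t: 8.57
tcp_pos: [0.4869, -0.2911, 0.0729]
tool_rot: [0.953, 0.04, 0.299, -0.016]
force: [-0.6, 0.6, -0.1]
finger_gap: 0.531
gripper_force: 0.0
```

Run:
```python
from h import *
comp()
r=np.array([.4954,-.2977,0]);
rel(r+[-.0066,-.001,.0345])
s=cams.snapshot("scene")[:,:,::-1];t=cams.snapshot("top")[:,:,::-1]
z=lambda im,x,y,w,h,f:cv2.resize(im[y:y+h,x:x+w],None,fx=f,fy=f,interpolation=cv2.INTER_CUBIC)
cv2.imwrite("pics/c6.png",np.hstack([z(s,295,180,80,75,5),z(t,310,205,80,75,5)]))
```

```text
t 8.5667 tcp [ 0.4869 -0.2911  0.0729] comp mm [ -85.4244 -381.2517   72.8874] F [-0.6285  0.6062 -0.1002] rot err [-0.509   0.1014  0.0843] gap mm 45.36908990585734 gf 0.0
shift cm [-2.0944  0.8006  3.2132] rot deg [-0.509   0.1014  0.0843]
```

View pics/c6.png

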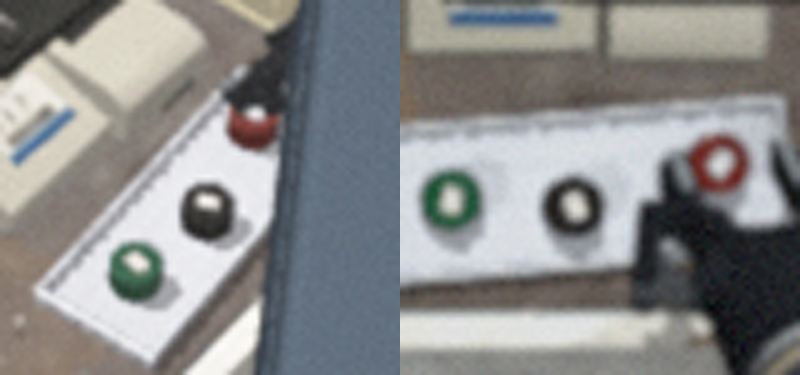

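Green stands at (452,200) in the top crop, clear of black at (573,205). The fingers straddle red at (718,163), slightly to its left once the height is allowed for. I'll shift right and go down to a high grasp above the rim.

Call:
{"name": "carry_out", "arguments": {
  "targets": [
    [[0,0.6,0,-0.4,0,0,4.5],[-0.5,0.6,0.8,-0.4,0,0,4.5],[-1.1,0.6,1.7,-0.4,0,0,4.5],[-1.7,0.6,2.6,-0.4,0,0,4.5],[-2,0.6,3.05,-0.4,0,0,4.5],[-2.1,0.6,3.2,-0.4,0,0,4.5],[-2.1,0.6,3.2,-0.4,0,0,4],[-2.1,0.6,3.2,-0.4,0,0,3.5],[-2.1,0.6,3.2,-0.4,0,0,2.8],[-2.1,0.6,3.2,-0.4,0,0,2.8],[-2.1,0.6,3.2,-0.4,0,0,2.8]]
  ],
  "force": 20
}}

```text
t: 9.58
tcp_pos: [0.4895, -0.2995, 0.0356]
tool_rot: [0.953, 0.039, 0.301, -0.011]
force: [-1.0, 0.3, 1.9]
finger_gap: 0.348
gripper_force: 19.9
```

Run:
```python
from h import *
comp()
```

```text
t 9.5833 tcp [ 0.4895 -0.2995  0.0356] comp mm [ -83.5489 -389.8847   35.6038] F [-0.9996  0.343   1.8767] rot err [ 0.1203 -0.0069  0.1089] gap mm 29.705973071916606 gf 19.879236817359924
```

Call:
{"name": "carry_out", "arguments": {
  "targets": [
    [[0,-0.4,0,0,0,0,2.8],[0,-0.8,0,0,0,0,2.8],[0,-1.1,0,0,0,0,2.8],[0,-1.1,0,0,0,0,2.8],[0,-1.1,0,0,0,0,3.5],[0,-1.1,0,0,0,0,4.2],[0,-1.1,0,0,0,0,4.2],[-0.3,-1.1,0.2,0,0,0,4.2],[-0.6,-1.1,0.37,0,0,0,4.2],[-0.86,-1.1,0.53,0,0,0,4.2],[-0.86,-1.1,0.53,0,0,0,4.2]]
  ]
}}

```text
t: 10.5
tcp_pos: [0.4839, -0.2886, 0.0249]
tool_rot: [0.953, 0.038, 0.3, -0.012]
force: [-0.6, 0.2, -0.6]
finger_gap: 0.491
gripper_force: 0.0
```

Run:
```python
from h import *
comp()
```

```text
t 10.5 tcp [ 0.4839 -0.2886  0.0249] comp mm [ -88.2056 -378.5653   24.8696] F [-0.6143  0.2387 -0.6346] rot err [0.046  0.0859 0.0157] gap mm 41.9314836885607 gf 0.0
```

Call:
{"name": "carry_out", "arguments": {
  "targets": [
    [[0.1,0,-0.14,0,0,0,4.2],[0.1,0,-0.14,0,0,0,3.6],[0.1,0,-0.14,0,0,0,2.8],[0.1,0,-0.14,0,0,0,2.8],[0.1,0,-0.14,0,0,0,2.8],[0.1,0,-0.14,0,0,0,2.8],[0.1,0,-0.14,0,0,0,2.8]]
  ],
  "force": 25
}}

```text
t: 11.08
tcp_pos: [0.4846, -0.2888, 0.0278]
tool_rot: [0.953, 0.039, 0.301, -0.011]
force: [-1.6, -0.5, 3.9]
finger_gap: 0.356
gripper_force: 24.7
```

Run:
```python
from h import *
comp()
s=cams.snapshot("scene")[:,:,::-1];t=cams.snapshot("top")[:,:,::-1]
z=lambda im,x,y,w,h,f:cv2.resize(im[y:y+h,x:x+w],None,fx=f,fy=f,interpolation=cv2.INTER_CUBIC)
cv2.imwrite("pics/c7.png",z(t,310,205,80,75,8))
m=cv2.inRange(cv2.cvtColor(t,cv2.COLOR_BGR2HSV),(0,110,45),(9,255,255));m[:,:330]=0;m[:220]=0;m[265:]=0
print(cv2.boundingRect(m))
rel(W(-.060,-.0015,.12));rel(W(-.057,-.0015,.0755))
```

```text
t 11.0833 tcp [ 0.4846 -0.2888  0.0278] comp mm [ -87.5868 -378.837    27.7746] F [-1.5989 -0.4969  3.8771] rot err [ 0.1039 -0.0005  0.0903] gap mm 30.432229200317508 gf 24.735626578330994
(366, 233, 11, 10)
shift cm [  7.6095 -37.7097  -6.0416] rot deg [ 0.1002 -0.0024  0.0904]
shift cm [  5.3027 -37.72    -2.2244] rot deg [ 0.1002 -0.0024  0.0904]
```

View pics/c7.png

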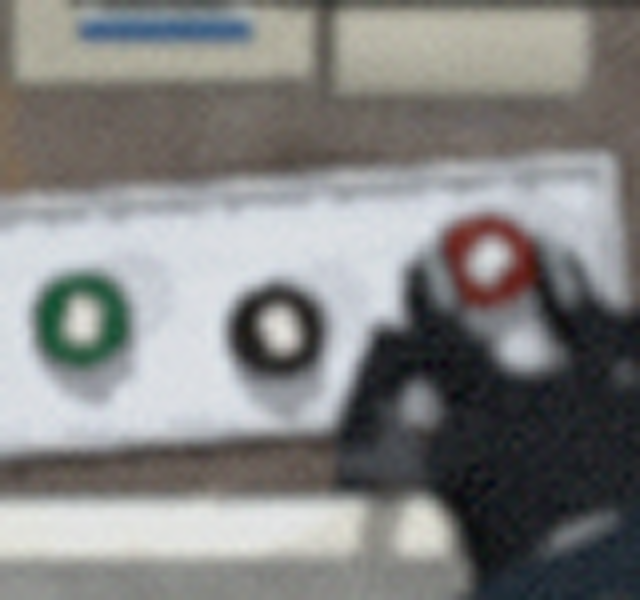

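Red at (489,259) is held between the fingers, and black and green have not moved. Next I'll lift it and carry it to the comparator's front.

Run:
```python
from h import *
s=manip.sense()
for zz_ in(.0125,.016):
    p=plane("top",(370.6,236.9),zz_);d=s["tcp_pos"]-p;print(p,"off comp",d@cx,d@cy)
rel(W(-.060,-.0015,.12))
```

```text
[ 0.4964 -0.2901  0.0125] off comp -0.011674300663554675 0.00218123569570739
[ 0.4963 -0.2893  0.016 ] off comp -0.011621798725403193 0.0014435199860653978
shift cm [  7.6095 -37.7097  -6.0416] rot deg [ 0.1002 -0.0024  0.0904]
```

Call:
{"name": "carry_out", "arguments": {
  "targets": [
    [[0.5,0,-0.7,0,0,0,2.8],[1.4,0,-2,0,0,0,2.8],[2.8,0,-4,0,0,0,2.8],[4.3,-2,-6.1,0,0,0,2.8],[5.2,-5,-7.2,0,0,0,2.8],[5.6,-8.5,-7.2,0,0,0,2.8],[6,-12,-7,0,0,0,2.8],[6.3,-15.5,-7,0,0,0,2.8],[6.6,-19,-7,0,0,0,2.8],[6.9,-22.5,-6.8,0,0,0,2.8],[7.1,-26,-6.8,0,0,0,2.8],[7.3,-29,-6.8,0,0,0,2.8]]
  ]
}}

```text
t: 12.18
tcp_pos: [0.4811, 0.0041, 0.1241]
tool_rot: [0.953, 0.039, 0.3, -0.011]
force: [0.8, 0.3, -0.7]
finger_gap: 0.353
gripper_force: 24.8
```

Run:
```python
from h import *
comp();rel(W(-.060,-.0015,.10));rel(W(-.057,-.0015,.0755))
```

```text
t 12.1833 tcp [0.4811 0.0041 0.1241] comp mm [-67.6038 -86.5918 124.0878] F [ 0.8368  0.3212 -0.6804] rot err [0.059  0.1159 0.0877] gap mm 30.117587865819548 gf 24.8127418756485
shift cm [-0.7409 -8.5128  2.402 ] rot deg [0.059  0.1159 0.0877]
shift cm [-1.896  -8.5168  4.5834] rot deg [0.059  0.1159 0.0877]
```

Call:
{"name": "carry_out", "arguments": {
  "targets": [
    [[-0.2,-3,0.5,0,0,0,2.8],[-0.4,-6,1,0,0,0,2.8],[-0.6,-8,1.6,0,0,0,2.8],[-0.7,-8.5,2.4,0,0,0,2.8],[-1.1,-8.5,3.2,0,0,0,2.8],[-1.4,-8.5,3.8,0,0,0,2.8],[-1.65,-8.5,4.25,0,0,0,2.8],[-1.65,-8.5,4.25,0,0,0,2.8],[-1.65,-8.5,4.25,0,0,0,2.8]]
  ]
}}

```text
t: 12.93
tcp_pos: [0.4857, 0.0872, 0.0795]
tool_rot: [0.953, 0.038, 0.3, -0.011]
force: [0.2, 0.6, 0.0]
finger_gap: 0.354
gripper_force: 24.8
```

Run:
```python
from h import *
comp();rel(W(-.057,-.0017,.0745))
```

```text
t 12.9333 tcp [0.4857 0.0872 0.0795] comp mm [-56.2818  -4.1087  79.5359] F [0.2218 0.5568 0.0485] rot err [0.1116 0.086  0.0335] gap mm 30.211145008360898 gf 24.849915504455566
shift cm [-0.347  -0.2418  0.3714] rot deg [0.1116 0.086  0.0335]
```

Call:
{"name": "carry_out", "arguments": {
  "targets": [
    [[-0.08,-0.24,0.12,0,0,0,2.8],[-0.16,-0.24,0.23,0,0,0,2.8],[-0.22,-0.24,0.32,0,0,0,2.8],[-0.27,-0.24,0.39,0,0,0,2.8],[-0.3,-0.24,0.43,0,0,0,2.8],[-0.3,-0.24,0.43,0,0,0,2.8]]
  ]
}}

```text
t: 13.43
tcp_pos: [0.4858, 0.0899, 0.0748]
tool_rot: [0.953, 0.039, 0.3, -0.011]
force: [-0.3, 0.2, 0.1]
finger_gap: 0.352
gripper_force: 24.9
```

Run:
```python
from h import *
comp();rel(W(-.012,-.0017,.0743))
```

```text
t 13.4333 tcp [0.4858 0.0899 0.0748] comp mm [-56.0312  -1.3707  74.7643] F [-0.3209  0.1693  0.136 ] rot err [0.0988 0.0101 0.077 ] gap mm 30.060727277493605 gf 24.871842563152313
shift cm [3.5806 0.0333 2.563 ] rot deg [0.0988 0.0101 0.077 ]
```

Call:
{"name": "carry_out", "arguments": {
  "targets": [
    [[-0.03,0.03,0.05,0,0,0,2.8],[-0.05,0.03,0.08,0,0,0,2.8],[-0.07,0.03,0.1,0,0,0,2.8],[-0.07,0.03,0.1,0,0,0,2.8]]
  ]
}}

```text
t: 13.77
tcp_pos: [0.4858, 0.0899, 0.0747]
tool_rot: [0.953, 0.039, 0.302, -0.011]
force: [-2.3, -0.2, 8.6]
finger_gap: 0.355
gripper_force: 25.6
```

Run:
```python
from h import *
comp();rel(W(-.012,-.0017,.0738))
```

```text
t 13.7667 tcp [0.4858 0.0899 0.0747] comp mm [-56.0348  -1.3689  74.6585] F [-2.3015 -0.1677  8.5732] rot err [ 0.0812 -0.148   0.1046] gap mm 30.348443287187443 gf 25.557717382907867
shift cm [3.5511 0.0359 2.6053] rot deg [ 0.0812 -0.148   0.1046]
```

Call:
{"name": "carry_out", "arguments": {
  "targets": [
    [[0.03,0.02,-0.03,0,0,0,2.8],[0.44,0.02,0.26,0,0,0,2.8],[0.93,0.02,0.6,0,0,0,2.8],[1.42,0.02,0.95,0,0,0,2.8],[1.91,0.02,1.29,0,0,0,2.8],[2.4,0.02,1.64,0,0,0,2.8],[2.9,0.02,1.98,0,0,0,2.8],[3.3,0.02,2.26,0,0,0,2.8],[3.3,0.02,2.26,0,0,0,2.8],[3.3,0.02,2.26,0,0,0,2.8]]
  ]
}}

```text
t: 14.6
tcp_pos: [0.5252, 0.093, 0.0747]
tool_rot: [0.953, 0.039, 0.301, -0.011]
force: [-3.3, 0.3, 7.4]
finger_gap: 0.352
gripper_force: 25.4
```

Run:
```python
from h import *
comp()
```

```text
t 14.6 tcp [0.5252 0.093  0.0747] comp mm [-16.4883  -1.4961  74.7105] F [-3.3471  0.3099  7.3794] rot err [ 0.0781 -0.0332  0.1035] gap mm 30.069502712369744 gf 25.44584423303604
```

Creep the last few millimetres to the pins, watching the force.

Call:
{"name": "carry_out", "arguments": {
  "targets": [
    [[0.08,0,0.05,0,0,0,2.8],[0.16,0,0.1,0,0,0,2.8],[0.24,0,0.155,0,0,0,2.8],[0.32,0,0.21,0,0,0,2.8],[0.38,0,0.25,0,0,0,2.8],[0.38,0,0.25,0,0,0,2.8]]
  ]
}}

```text
t: 15.1
tcp_pos: [0.528, 0.0933, 0.0747]
tool_rot: [0.953, 0.039, 0.299, -0.011]
force: [-7.7, -0.7, 11.6]
finger_gap: 0.352
gripper_force: 26.0
```

Run:
```python
from h import *
comp()
```

```text
t 15.1 tcp [0.528  0.0933 0.0747] comp mm [-13.6267  -1.3757  74.6977] F [-7.6947 -0.7218 11.6029] rot err [0.0762 0.1276 0.0801] gap mm 30.04139685153345 gf 25.962141752243042
```

Call:
{"name": "carry_out", "arguments": {
  "targets": [
    [[0.05,0,-0.02,0,0,0,2.8],[0.1,0,0.02,0,0,0,2.8],[0.15,0,0.05,0,0,0,2.8],[0.15,0,0.05,0,0,0,2.8],[0.15,0,0.05,0,0,0,2.8]]
  ]
}}

```text
t: 15.52
tcp_pos: [0.5299, 0.0934, 0.0747]
tool_rot: [0.953, 0.039, 0.299, -0.011]
force: [-4.8, -0.1, 7.1]
finger_gap: 0.353
gripper_force: 25.5
```

Run:
```python
from h import *
comp()
s=cams.snapshot("scene")[:,:,::-1];t=cams.snapshot("top")[:,:,::-1]
z=lambda im,x,y,w,h,f:cv2.resize(im[y:y+h,x:x+w],None,fx=f,fy=f,interpolation=cv2.INTER_CUBIC)
cv2.imwrite("pics/c8.png",np.hstack([z(s,210,210,66,90,6),z(t,190,175,66,90,6)]))
```

```text
t 15.5167 tcp [0.5299 0.0934 0.0747] comp mm [-11.7498  -1.4247  74.7196] F [-4.8069 -0.0989  7.1196] rot err [0.0748 0.1436 0.0854] gap mm 30.152874379533046 gf 25.52727520465851
```

View pics/c8.png

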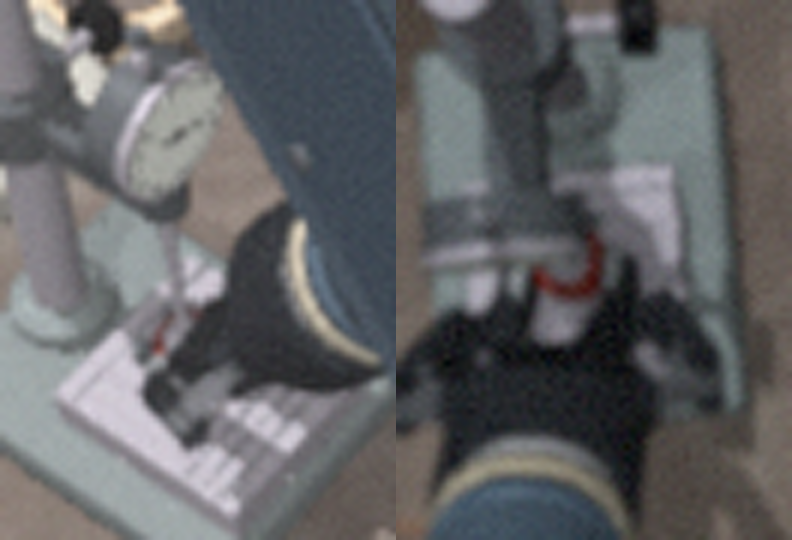

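The red mount's front edge is at (570,298) in the top crop, the same place as green's was, so it's nearly home. I'll push a little more to confirm it's on the pins.

Call:
{"name": "carry_out", "arguments": {
  "targets": [
    [[0.06,0,0.01,0,0,0,2.8],[0.12,0,0.05,0,0,0,2.8],[0.17,0,0.09,0,0,0,2.8],[0.17,0,0.09,0,0,0,2.8],[0.17,0,0.09,0,0,0,2.8]]
  ]
}}

```text
t: 16.03
tcp_pos: [0.5307, 0.0935, 0.0747]
tool_rot: [0.954, 0.039, 0.298, -0.011]
force: [-7.9, -0.8, 9.7]
finger_gap: 0.354
gripper_force: 25.9
```

Run:
```python
from h import *
comp()
```

```text
t 16.0333 tcp [0.5307 0.0935 0.0747] comp mm [-10.9636  -1.4363  74.7162] F [-7.8834 -0.8081  9.6979] rot err [0.0835 0.2734 0.0513] gap mm 30.224706702434595 gf 25.86149275302887
```

Call:
{"name": "carry_out", "arguments": {
  "targets": [
    [[0.06,0,-0.03,0,0,0,2.8],[0.13,0,0.02,0,0,0,2.8],[0.2,0,0.07,0,0,0,2.8],[0.2,0,0.07,0,0,0,2.8],[0.2,0,0.07,0,0,0,2.8]]
  ]
}}

```text
t: 16.45
tcp_pos: [0.5309, 0.0935, 0.0748]
tool_rot: [0.954, 0.038, 0.296, -0.011]
force: [-11.2, -3.1, 10.9]
finger_gap: 0.354
gripper_force: 26.1
```

Run:
```python
from h import *
comp()
```

```text
t 16.45 tcp [0.5309 0.0935 0.0748] comp mm [-10.7465  -1.3984  74.7551] F [-11.1681  -3.1343  10.898 ] rot err [0.0911 0.5004 0.0096] gap mm 30.221076935350904 gf 26.10564261674881
```

Call:
{"name": "carry_out", "arguments": {
  "targets": [
    [[-0.07,0,-0.11,0,0,0,2.8],[-0.14,0,-0.2,0,0,0,2.8],[-0.14,0,-0.2,0,0,0,2.8]]
  ]
}}

```text
t: 16.7
tcp_pos: [0.5309, 0.0935, 0.0751]
tool_rot: [0.954, 0.039, 0.298, -0.011]
force: [-6.4, 0.6, 0.8]
finger_gap: 0.352
gripper_force: 25.1
```

Run:
```python
from h import *
comp()
```

```text
t 16.7 tcp [0.5309 0.0935 0.0751] comp mm [-10.7272  -1.4474  75.0789] F [-6.3781  0.6499  0.7807] rot err [0.072  0.3582 0.0903] gap mm 30.03833939292549 gf 25.099443197250366
```

Still seated, with the loads relaxed. I'll open and retreat along the tool axis.

Call:
{"name": "carry_out", "arguments": {
  "targets": [
    [[0,0,0,0,0,0,3.3],[0,0,0,0,0,0,3.8],[0,0,0,0,0,0,4.6],[0,0,-0.2,0,0,0,4.6],[0,0,-0.8,0,0,0,4.6],[0,0,-2,0,0,0,4.6],[0,0,-4,0,0,0,4.6],[0,0,-6,0,0,0,4.6],[0,0,-9,0,0,0,4.6],[0,0,-12,0,0,0,4.6],[0,0,-12,0,0,0,4.6]]
  ]
}}

```text
t: 17.62
tcp_pos: [0.4616, 0.0883, 0.1777]
tool_rot: [0.953, 0.039, 0.302, -0.011]
force: [-0.1, 0.3, -0.7]
finger_gap: 0.539
gripper_force: 0.0
```

Run:
```python
from h import *
comp()
s=cams.snapshot("scene")[:,:,::-1];t=cams.snapshot("top")[:,:,::-1]
z=lambda im,x,y,w,h,f:cv2.resize(im[y:y+h,x:x+w],None,fx=f,fy=f,interpolation=cv2.INTER_CUBIC)
cv2.imwrite("pics/c9.png",np.hstack([z(s,210,220,66,75,6),z(t,190,175,66,75,6)]))
t0=cv2.imread("pics/top0.png");s0=cv2.imread("pics/scene0.png")
def bb(im,lo,hi,roi):
    x,y,w,h=roi;m=cv2.inRange(cv2.cvtColor(im[y:y+h,x:x+w],cv2.COLOR_BGR2HSV),lo,hi);ys,xs=np.nonzero(m);return xs.min()+x,xs.max()+x,ys.min()+y,ys.max()+y,len(xs)
G=((60,70,30),(95,255,255));Rd=((0,100,30),(10,255,255))
print(bb(t0,*G,(205,205,35,30)),bb(t,*Rd,(205,210,35,25)),bb(s0,*G,(228,255,28,28)),bb(s,*Rd,(228,255,28,28)))
```

```text
t 17.6167 tcp [0.4616 0.0883 0.1777] comp mm [-80.2033  -1.0332 177.7213] F [-0.0659  0.2757 -0.6522] rot err [ 0.1253 -0.1254  0.1629] gap mm 46.06160432263923 gf 0.0
(np.int64(213), np.int64(224), np.int64(216), np.int64(223), 32) (np.int64(215), np.int64(224), np.int64(215), np.int64(223), 25) (np.int64(235), np.int64(246), np.int64(265), np.int64(274), 59) (np.int64(235), np.int64(246), np.int64(263), np.int64(274), 61)
```

View pics/c9.png

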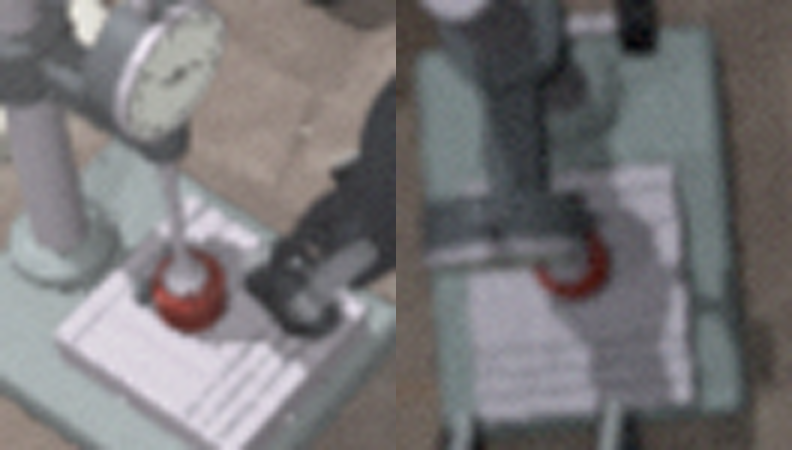

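The red mount stands under the contact at (188,290) in the scene crop and (573,262) in the top crop. Its outline matches the green mount's starting position to within a pixel. The gripper is clear, so I'll hand in.

```bash
python3 -c "
from station import sign_off
print(sign_off())"
```

```text
the job is handed in; nothing more can be done
None
```

I handed the job in at about 18 s: the red mount stands under the spindle against the two pins, and the green mount stands in the tray's empty place; I haven't been told the verdict.

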